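Comb the chopsticks straight on the drying board

TASK

Take the wooden comb rake by its upright grip and, bearing down on the drying board with about 14 N the whole way, comb the four crooked chopsticks from their near ends towards the stop lip, until all four lie in separate parallel rows, square to the lip with their ends up against it. Press them home against the lip until they push back with about 15 N in all, never hard; touch the chopsticks only with the rake, then lift the rake straight off and stand it back on its teeth on the bare worktop beside the board, leaving the other things where they are.

Things in the scene. Friction and masses are not known exactly. Their poses are not given: they have to be found in the camera images.
- board: Light wooden drying board, 330 (x) x 260 (y) mm, fixed, on adjusted feet. Origin: centre of its underside, 0 to 9 mm above the worktop; its flat top face is 12 mm above that. No side walls. +x points to the end with the stop lip, away from the robot. The sticks lie in four rows near y = -81, -27, 27, 81 mm, up to 0.18 rad crooked, near ends between x = -54 and -23 mm and within 19 mm sideways of the row lines.
- stop (a point): Middle of the stop lip's inner (near) face at the level of the board's top face: 150 mm along +x from the board's origin. The lip runs the full width of the board (along y) and stands 14 mm above the top face. Axes as the board's.
- stick1: Dark wooden chopstick, square, 160 x 8 x 8 mm, about 18 g, lying loose and flat on the board. Origin: centre of its underside; x along its length, +x towards the stop lip.
- stick2: Dark wooden chopstick, square, 160 x 8 x 8 mm, about 18 g, lying loose and flat on the board. Origin: centre of its underside; x along its length, +x towards the stop lip.
- stick3: Dark wooden chopstick, square, 160 x 8 x 8 mm, about 18 g, lying loose and flat on the board. Origin: centre of its underside; x along its length, +x towards the stop lip.
- stick4: Dark wooden chopstick, square, 160 x 8 x 8 mm, about 18 g, lying loose and flat on the board. Origin: centre of its underside; x along its length, +x towards the stop lip.
- stick1_end (a point): Centre of the far end face of stick1 (the end that must meet the stop lip), 80 mm along its +x from its middle, 4 mm above its underside.
- stick2_end (a point): Centre of the far end face of stick2 (the end that must meet the stop lip), 80 mm along its +x from its middle, 4 mm above its underside.
- stick3_end (a point): Centre of the far end face of stick3 (the end that must meet the stop lip), 80 mm along its +x from its middle, 4 mm above its underside.
- stick4_end (a point): Centre of the far end face of stick4 (the end that must meet the stop lip), 80 mm along its +x from its middle, 4 mm above its underside.
- rake: Wooden comb rake, 0.2 to 0.33 kg, standing on its teeth. Origin: under the middle of its grip, at the teeth's underside; z up, +x where the noses point. Rear edge at x = -36 mm. During the stroke the teeth must bear on the board with 8 to 22 N, best 14 N (its own weight is far too little). At the lip push the sticks home with 10 to 20 N in all, none with over 22 N: sticks, bar and lip are stiff.
- rake_nose (a point): Tip of the middle tooth, 70 mm along the rake's +x, at the teeth's underside. Five teeth 18 mm high at rake y = -108, -54, 0, 54, 108 mm, 43 mm wide (outer two are halves), their noses tapering over the front 34 mm to points in line with this one. Start with the noses behind the sticks (rake origin at board x about -124 mm), rake x and y = 0 on the board's: each gap then takes in one stick.
- rake_back (a point): Middle of the inner face of the back bar, 24 mm behind the rake's origin (rake x = -24 mm), 9 mm above the teeth's underside. It closes the four slots between the teeth (11 mm wide, centred on rake y = -81, -27, 27, 81 mm) and pushes the stick ends. Sticks home at the lip: it is 160 mm from the lip, the rake's origin at board x = 14 mm.
- rake_grip (a point): Grasp point: middle of the upright grip block, 60 mm above the teeth's underside on the rake's z axis. The block is 20 mm thick (rake x), 100 mm long (rake y), from 36 to 82 mm above the teeth's underside; pinch it across the 20 mm from above. It stands on a stiff spring: pressed down it gives way from about 4 N, 12 N per mm, 6 mm at most, straight down.
- tumbler: Clear drinking glass, 81 mm wide, 91 mm tall, a bystander to leave alone. Origin: centre of its underside.
- mug: Mug, dark green above and white below, 101 mm tall, a bystander to leave alone. Origin: centre of its underside.
- spice_jar: Spice jar with a light lid, 41 mm wide, 96 mm tall, a bystander to leave alone. Origin: centre of its underside.

How it is judged:
On the way, in this order (a step that is already met when the one before it is completed fails the run):
1. the rake's teeth bear on the board with more than 8 N, its noses behind the chopsticks (x of rake in the frame of board below -0.09 m and contact force between rake and board above 8 N), for 0.2 s.
2. half-way along the stroke (rake origin at board x -70 to -40 mm) the teeth still bear on the board with more than 8 N (x of rake in the frame of board between -0.07 and -0.04 m and contact force between rake and board above 8 N), for 0.1 s.
3. late in the stroke (rake origin at board x -30 to 0 mm) they still do (x of rake in the frame of board between -0.03 and 0 m and contact force between rake and board above 8 N), for 0.1 s.
4. all four chopsticks lie in separate parallel rows, flat and up against the stop lip, and the rake presses at least one of them with more than 2.5 N (10 N spread over the four) (x of each of stick1_end, stick2_end, stick3_end, stick4_end in the frame of stop above -0.003 m and angle between the x axis of each of stick1, stick2, stick3, stick4 and the x axis of board, either way round below 0.08 rad and z of each of stick1, stick2, stick3, stick4 in the frame of board below 0.016 m and y of stick1 in the frame of board between -0.125 and 0.125 m and y of stick2 in the frame of board between -0.125 and 0.125 m and y of stick3 in the frame of board between -0.125 and 0.125 m and y of stick4 in the frame of board between -0.125 and 0.125 m and horizontal distance between stick1 and stick2 above 0.038 m and horizontal distance between each of stick1, stick2 and stick3 above 0.038 m and horizontal distance between each of stick1, stick2, stick3 and stick4 above 0.038 m and (contact force between rake and stick1 above 2.5 N or contact force between rake and stick2 above 2.5 N or contact force between rake and stick3 above 2.5 N or contact force between rake and stick4 above 2.5 N)), for 0.1 s.
At the end, for the whole second after the job is handed in: All four sticks flat on the board, square to the lip within 0.08 rad, far ends within 3 mm of it, middles 38 mm or more apart and within 125 mm of the board's mid-line; the rake stands on the bare worktop (underside within 5 mm, tilt under 0.08 rad) clear of the board; all at rest (x of each of stick1_end, stick2_end, stick3_end, stick4_end in the frame of stop above -0.003 m and angle between the x axis of each of stick1, stick2, stick3, stick4 and the x axis of board, either way round below 0.08 rad and z of each of stick1, stick2, stick3, stick4 in the frame of board below 0.016 m and y of stick1 in the frame of board between -0.125 and 0.125 m and y of stick2 in the frame of board between -0.125 and 0.125 m and y of stick3 in the frame of board between -0.125 and 0.125 m and y of stick4 in the frame of board between -0.125 and 0.125 m and horizontal distance between stick1 and stick2 above 0.038 m and horizontal distance between each of stick1, stick2 and stick3 above 0.038 m and horizontal distance between each of stick1, stick2, stick3 and stick4 above 0.038 m and height (world z) of rake between -0.005 and 0.005 m and angle between rake's own z axis and vertical below 0.08 rad and linear speed of each of rake, stick1, stick2, stick3, stick4 below 0.02 m/s and contact force between rake and board below 0.1 N); the robot touches nothing.
It fails at once if the rake is pressed on the board with more than 22 N (contact force between rake and board above 22 N).
It fails at once if a chopstick is pressed by the rake with more than 22 N (contact force between rake and stick1 above 22 N or contact force between rake and stick2 above 22 N or contact force between rake and stick3 above 22 N or contact force between rake and stick4 above 22 N).
It fails at once if the fingers or arm touch a chopstick (contact force between any of the fingers, the arm and stick1 above 0.3 N or contact force between any of the fingers, the arm and stick2 above 0.3 N or contact force between any of the fingers, the arm and stick3 above 0.3 N or contact force between any of the fingers, the arm and stick4 above 0.3 N).
It fails at once if a bystander (tumbler, mug or spice jar) is moved by more than 20 mm or tipped (distance of any of tumbler, mug, spice_jar from where it was at the start of the episode above 0.02 m or angle between any of tumbler, mug, spice_jar's own z axis and vertical above 0.3 rad).
It also fails if it takes over 72 s, if anything falls off the work surface, if the arm or the gripper's body presses on something with over 40 N, if the wrist force passes 120 N, or if a joint passes its speed limit or range.

ROBOT

A 6-joint arm with a two-finger parallel gripper is mounted at the origin on a cart in front of the work surface, level with it; the furniture and walls round the work are solid. World frame = base frame: x ahead of the robot, y to its left, z up, the work surface at z = 0. Lengths are in m, angles in rad, forces in N, time in s.
With the tool pointing down it reaches from about 0.4 to 0.825 m from the base axis. Payload 7 kg.
Tool frame: the origin (TCP) lies at the very end of the fingers, on their centre line; the grasp point (between the pads) lies 19 mm behind it; z points along the fingers, y is the line along which they close (so a half turn about z gives the same grasp; the last joint's range is limited). The gripper opens to 85 mm and grips with 20 to 120 N. Pads are 22 mm wide; open, the fingers measure 114 mm over their backs; the gripper's body (76 mm by 85 mm) begins 54 mm behind the grasp point. The pads swing forward as they close: fully open they stand 13 mm farther back than shut.
Start: joints at [-0.954, 0.359, 0.012, 0, -1.224, -0.288], TCP at [0.218, -0.639, 0.231] pointing down, gripper open.
Joint ranges: [-3.07, 3.07], [-1.43, 2.12], [-1.02, 1.25], [-3.03, 1.67], [-3.05, -0], [-3.03, 3.03]. Speed limits (rad/s): [2.39, 2.39, 3.01, 3.14, 3.14, 3.14].

INTERFACE

Orientations are given as a unit quaternion [w, x, y, z].
In Python, from rig import telemetry, grab_frame, camera_params, ctrl gives the robot as it stands. The module is installed in compiled form; this text tells all that it offers.
- The arm moves only by the tool move_arm, never from a script. Its argument "series" is text: rows parted by semicolons, each of 7 numbers parted by spaces: the shift along the world's x, y, z in m, then the turn, a rotation vector about the world's x, y, z in rad, then the closure in counts, from 0 (fully open) to 255 (shut). A call has 1 to 20 rows; each row shifts and turns the commanded pose from where the row before left it; what a row does not reach is not made up. A row lasts 1/10 s, in which the tool goes at most 50 mm and 8.59 degrees, less where a joint would pass 70% of its speed; a pose out of reach is approached as far as the arm can. A call with a gripper value outside its range is refused whole. The fingers move at their own pace and stop on an object; "newtons" is the grip in N (left out, the last holds). Time passes only in rows, so rows that do not move let the fingers close. It gives the time, the measured TCP pose, the force, the opening and the grip force at its end, in the units of the state.
- telemetry.read_state(): the state, without advancing time (a new reading comes with each control period).
- grab_frame(name): name is "scene" or "top" or "wrist"; returns the picture (384x512x3 uint8, red, green, blue); there is no depth.
- camera_params(name): a dict with "fx", "fy", "cx", "cy" (pixels), "origin" and "rotation" of the camera in the world; the wrist camera has in their place "mount" (4x4, takes a point from camera to tool coordinates, whose origin is the TCP and whose axes are the flange's). Camera axes: x right, y down, z forward; pixel columns grow to the right and rows downward; lengths in m; the calibration is good to about 2 mm. A picture is of the moment at which its call begins: read the wrist's pose just before it. camera_params takes no time and is no camera call.
- ctrl.job_done(): hands the job in; it is judged then, once.
The state is a dict: "time_s": time; "joints": joint angles; "dq": joint speeds; "tau": joint torques, N m; "eef_pos": TCP position; "eef_rot": TCP orientation; "ft_force": force on the tool from outside, world axes, zero at the start; "wrist_torque": the same for the moment, N m; "finger_gap": opening from 0.0 (shut) to 1.0 (fully open); "grasp_force": force on a finger pad.
Only numpy, scipy, OpenCV 4.12 (cv2) and the standard library are available. Lean on these libraries where they do the work, as an engineer would, in place of code of your own. Each camera call takes 0.05 s, during which the arm holds its last target. There are 200 camera calls.

## Working session

There is one attempt and no reset: what is moved stays moved. The work goes in short steps, Python scripts to look and compute and a tool call to move; the robot and the scene stay as the last step left them, time stands still between calls to the robot, and variables do not carry over. Pictures are saved under pics/ and viewed, at most 10 in all, crops included, and the job is handed in when it is done.

Besides the shell and the picture viewer there is one more tool, called after "Call:" in YAML: its name, and indented under it one key for each argument. move_arm: Moves the arm, as the interface text tells. Its arguments: {"type":"object","properties":{"series":{"type":"string"},"newtons":{"type":"number"}},"required":["series"]}

```bash
mkdir -p pics
python3 - <<'E'
from rig import telemetry, grab_frame, camera_params
import cv2,numpy as np
s=telemetry.read_state(); print(s)
for n in("scene","top"):
    p=camera_params(n);print(n,p)
    im=grab_frame(n);cv2.imwrite(f"pics/{n}0.png",im[:,:,::-1])
print(camera_params("wrist"))
E
```

```text
{'time_s': 0.0, 'joints': array([-9.53876360e-01,  3.59348531e-01,  1.10750424e-02, -3.18088723e-04,
       -1.22409193e+00, -2.88080850e-01]), 'dq': array([-0.00144689,  0.00217677,  0.00150142, -0.00019366,  0.00081263,
       -0.00106376]), 'tau': array([-1.93263563e-04, -5.83323705e+01,  2.93418878e+01,  6.93661228e+00,
       -6.01781707e-03,  1.03697184e-04]), 'eef_pos': array([ 0.21779183, -0.6384044 ,  0.2304013 ]), 'eef_rot': array([-2.08528203e-04, -1.63626262e-01,  9.86522077e-01,  7.70968822e-04]), 'ft_force': array([-0.33039747, -0.18029252, -0.34396542]), 'wrist_torque': array([-0.0363043 , -0.04268474, -0.03714792]), 'grasp_force': 0.0, 'finger_gap': 0.998878757252779}
scene {'fx': 382.77698684126494, 'fy': 382.77698684126494, 'cx': 252.69625580821085, 'cy': 200.22184630996128, 'origin': array([-0.29751931,  0.48703091,  0.53848215]), 'rotation': array([ 0.26076195, -0.42778671,  0.72585572, -0.47131222])}
top {'fx': 418.28073783588064, 'fy': 418.28073783588064, 'cx': 258.56863629128816, 'cy': 193.87038427566063, 'origin': array([ 0.47254129, -0.05447827,  1.12146558]), 'rotation': array([-0.04010543,  0.70841631, -0.70397252,  0.03099321])}
{'fx': 305.803576867582, 'fy': 305.803576867582, 'cx': 255.3912434114746, 'cy': 185.31830422463173, 'mount': array([[-5.13908960e-04, -9.53467035e-01, -3.01496846e-01,
         7.60129347e-02],
       [ 9.99999615e-01, -7.04385150e-04,  5.23054421e-04,
         1.69194330e-04],
       [-7.11085050e-04, -3.01496461e-01,  9.53467030e-01,
        -1.42502484e-01],
       [ 0.00000000e+00,  0.00000000e+00,  0.00000000e+00,
         1.00000000e+00]])}
```

View pics/top0.png

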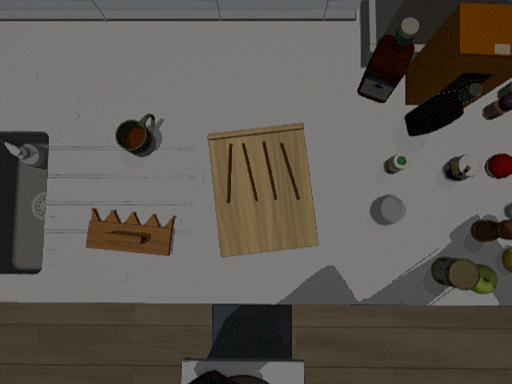

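View pics/scene0.png

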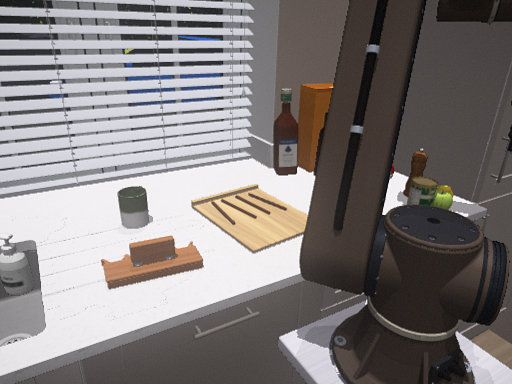

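The top view shows the board centred near (263,190) with its lip at the top, four sticks on it, and the rake at (130,235) with noses towards the lip side. I'll enlarge this and segment it.

```bash
cat > h.py <<'E'
import numpy as np,cv2
from scipy.spatial.transform import Rotation as R
from rig import telemetry, grab_frame, camera_params
def rot(q): return R.from_quat([q[1],q[2],q[3],q[0]])
def cam(n,st=None):
    p=camera_params(n)
    if n=="wrist":
        T=np.eye(4);T[:3,:3]=rot(st["eef_rot"]).as_matrix();T[:3,3]=st["eef_pos"]
        M=T@p["mount"];return p,M[:3,3],M[:3,:3]
    return p,np.array(p["origin"]),rot(p["rotation"]).as_matrix()
def ray(c,u,v,z):
    p,o,r=c;d=r@np.array([(u-p["cx"])/p["fx"],(v-p["cy"])/p["fy"],1]);return o+d*(z-o[2])/d[2]
def proj(c,X):
    p,o,r=c;q=(np.atleast_2d(X)-o)@r;return np.c_[q[:,0]/q[:,2]*p["fx"]+p["cx"],q[:,1]/q[:,2]*p["fy"]+p["cy"]]
E
python3 - <<'E'
from h import *
im=cv2.imread("pics/top0.png");c=cam("top")
a=cv2.resize(im[115:265,200:325],None,fx=4,fy=4,interpolation=cv2.INTER_CUBIC)
b=cv2.resize(im[200:265,80:180],None,fx=3,fy=3,interpolation=cv2.INTER_CUBIC)
o=np.zeros((600,800,3),np.uint8);o[:,:500]=a;o[:195,500:]=b
o=np.clip(o*1.6,0,255).astype(np.uint8);cv2.imwrite("pics/c1.png",o)
hsv=cv2.cvtColor(im,cv2.COLOR_BGR2HSV)
print(hsv[200,270],hsv[235,110],hsv[185,230])
E
```

```text
[ 19 108 120] [ 14 162  96] [ 18 172  46]
```

View pics/c1.png

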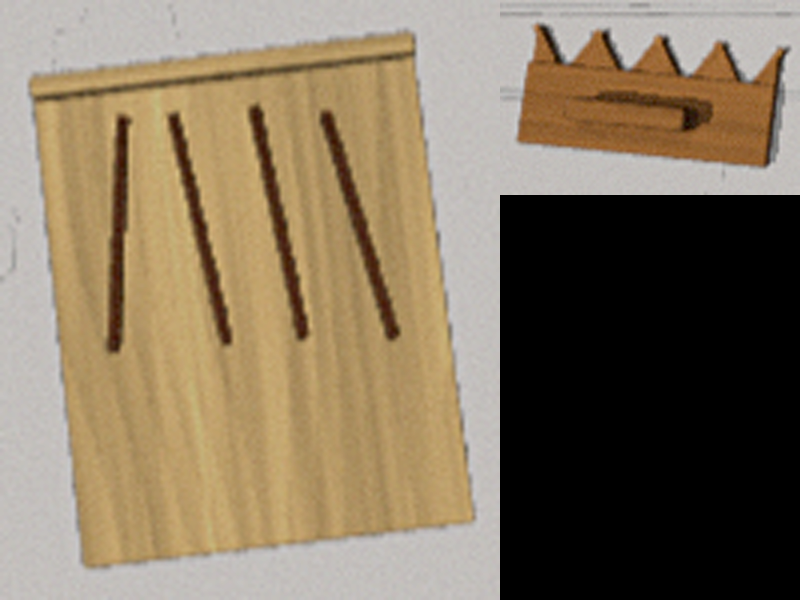

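Run:
```python
from h import *
c=cam("top")
A=lambda x,y:((x+.5)/4-.5+200,(y+.5)/4-.5+115)
B=lambda x,y:((x-500+.5)/3-.5+80,(y+.5)/3-.5+200)
from scipy.optimize import least_squares
for zt in(.012,.0165,.021):
    pix=np.array([A(474,520),A(86,566),A(413,33),A(31,77),A(414,54),A(36,98)])
    loc=np.array([[-.165,-.13,0],[-.165,.13,0],[.165,-.13,.014],[.165,.13,.014],[.15,-.13,0.004],[.15,.13,0.004]])
    def f(p): 
        w=R.from_euler('z',p[2]).apply(loc)+[p[0],p[1],zt]; return (proj(c,w)-pix).ravel()
    r=least_squares(f,[.48,-.06,0.1]);print("board",zt,r.x.round(4),r.cost.round(2),r.fun.round(1))
    if zt==.0165: b=r.x
for n,(f_,k) in dict(s4=((124,117),(114,351)),s3=((174,115),(228,344)),s2=((256,106),(303,338)),s1=((327,113),(393,338))).items():
    q=[R.from_euler('z',-b[2]).apply(ray(c,*A(*u),.0245)-[b[0],b[1],0])[:2].round(4) for u in(f_,k)];print(n,q)
pix=np.array([B(537,25),B(601,32),B(661,37),B(723,44),B(783,50),B(519,142),B(768,166)])
loc=np.array([[.07,.1295,.018],[.07,.054,.018],[.07,0,.018],[.07,-.054,.018],[.07,-.1295,.018],[-.036,.13,.028],[-.036,-.13,.028]])
pr=[ray(c,*p,.018).round(4) for p in pix];print(pr)
loc5=loc[1:4]
t=np.diff([pr[1],pr[3]],axis=0)[0];yaw=np.arctan2(t[0],-t[1]);
print("rake yaw",yaw,"origin",pr[2]-.07*np.array([np.cos(yaw),np.sin(yaw),0]), np.linalg.norm(t))
yaw=np.arctan2(*(pr[4]-pr[0])[[0]],-(pr[4]-pr[0])[1]);print(yaw,np.linalg.norm(pr[4]-pr[0]))
# grip top corners at z=.082 crude
for u in((566,123),(684,130),(566,102),(684,108)): print(ray(c,*B(*u),.082).round(4))
```

```text
board 0.012 [ 0.5977 -0.0497  0.123 ] 2.17 [ 0.6  0.5 -0.6  0.5  0.5 -1.  -0.5 -0.7  0.6  0.1 -0.7  0.4]
board 0.0165 [ 0.597  -0.0498  0.123 ] 3.75 [ 0.9  0.8 -0.7  0.9  0.7 -1.2 -0.7 -0.8  0.8 -0.  -0.9  0.3]
board 0.021 [ 0.5963 -0.0498  0.123 ] 5.92 [ 1.1  1.1 -0.9  1.2  0.9 -1.4 -0.9 -1.   1.  -0.2 -1.1  0.1]
s4 [array([0.1296, 0.07  ]), array([-0.0254,  0.0937])]
s3 [array([0.127 , 0.0367]), array([-0.0296,  0.0186])]
s2 [array([ 0.1265, -0.0184]), array([-0.0314, -0.0309])]
s1 [array([ 0.1162, -0.0648]), array([-0.0384, -0.0896])]
[array([0.5437, 0.4023, 0.018 ]), array([0.5378, 0.3451, 0.018 ]), array([0.5337, 0.2917, 0.018 ]), array([0.5279, 0.2366, 0.018 ]), array([0.5229, 0.1834, 0.018 ]), array([0.4408, 0.4133, 0.018 ]), array([0.4216, 0.1937, 0.018 ])]
rake yaw -0.09099227874575738 origin [0.46398959 0.29806067 0.018     ] 0.10895072280623017
-0.09473611941066429 0.21988599318737878
[0.4585 0.3479 0.082 ]
[0.4534 0.2497 0.082 ]
[0.4758 0.3487 0.082 ]
[0.4715 0.2504 0.082 ]
```

Call:
move_arm:
  series: "0.026 0.031 0 0 0 0.0442 0;0.026 0.031 0 0 0 0.0442 0;0.026 0.031 0 0 0 0.0442 0;0.026 0.031 0 0 0 0.0442 0;0.026 0.031 0 0 0 0.0442 0;0.026 0.031 0 0 0 0.0442 0;0.026 0.031 0 0 0 0.0442 0;0.026 0.031 0 0 0 0.0442 0;0.026 0.031 0 0 0 0.0442 0;0.026 0.031 0 0 0 0.0442 0;0.026 0.031 0 0 0 0.0442 0;-0.0024 0.04 0 0 0 0.0442 0;-0.0024 0.04 0 0 0 0.0442 0;-0.0024 0.04 0 0 0 0.0442 0;-0.0024 0.04 0 0 0 0.0442 0;-0.0024 0.04 0 0 0 0.0442 0;-0.0024 0.04 0 0 0 0.0442 0;-0.0024 0.04 0 0 0 0.0442 0;-0.0024 0.04 0 0 0 0.0442 0;-0.0024 0.04 0 0 0 0.0442 0"

```text
time_s: 2.1
eef_pos: [0.4817, 0.0637, 0.2312]
eef_rot: [-0.0, -0.571, 0.821, 0.0]
ft_force: [1.0, 1.0, 0.5]
finger_gap: 1.001
grasp_force: 0.0
```

Call:
move_arm:
  series: "-0.0024 0.04 0 0 0 0.0442 0;-0.0024 0.04 0 0 0 0.0442 0;-0.0024 0.04 0 0 0 0.0442 0;-0.0024 0.04 0 0 0 0.0442 0;-0.0024 0.04 0 0 0 0.0442 0;-0.0024 0.036 0 0 0 0.0442 0;0 0 0 0 0 0 0;0 0 0 0 0 0 0"

```text
time_s: 2.9
eef_pos: [0.4674, 0.2986, 0.2306]
eef_rot: [-0.001, -0.674, 0.739, -0.0]
ft_force: [-0.4, 0.5, -0.1]
finger_gap: 1.0
grasp_force: 0.0
```

Run:
```python
from h import *
s=telemetry.read_state(); print(s["joints"].round(3),s["eef_pos"],s["eef_rot"],s["ft_force"],s["time_s"])
r=rot(s["eef_rot"]);print(r.as_matrix().round(3))
im=grab_frame("wrist");cv2.imwrite("pics/w1.png",im[:,:,::-1])
```

```text
[ 0.922  0.163 -0.256 -0.    -1.153 -1.013] [0.46739539 0.2986452  0.23056145] [-7.67822053e-04 -6.73990911e-01  7.38739238e-01 -3.59908263e-05] [-0.43389973  0.46485335 -0.06679408] 2.9
[[-0.091 -0.996 -0.001]
 [-0.996  0.091 -0.001]
 [ 0.001  0.001 -1.   ]]
```

View pics/w1.png

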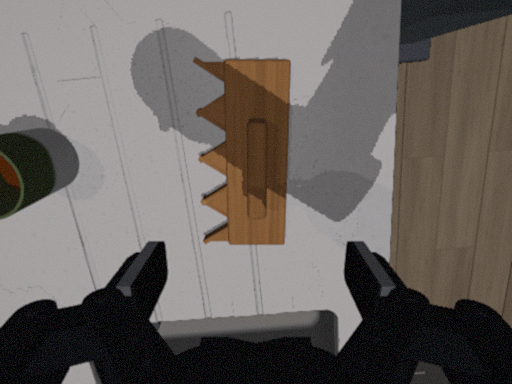

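Run:
```python
from h import *
s=telemetry.read_state();c=cam("wrist",s)
g=np.array([ray(c,*u,.082) for u in((247,119),(267,119),(266,218),(248,218))]);print(g.round(4),g.mean(0))
n=np.array([ray(c,*u,.018) for u in((196,61),(198,111),(200,158),(202,201),(205,240))]);print(n.round(4))
d=n[3]-n[1];yaw=np.arctan2(-d[0],d[1]);print(yaw,n[2]-.07*np.array([np.cos(yaw),np.sin(yaw),0]))
d=g[3]+g[2]-g[0]-g[1];print(np.arctan2(-d[0],d[1]))
```

```text
[[0.4715 0.2479 0.082 ]
 [0.4529 0.2497 0.082 ]
 [0.4621 0.3498 0.082 ]
 [0.4807 0.348  0.082 ]] [0.46679562 0.29885642 0.082     ]
[[0.5223 0.1875 0.018 ]
 [0.528  0.2397 0.018 ]
 [0.5337 0.2937 0.018 ]
 [0.5392 0.3477 0.018 ]
 [0.5432 0.4013 0.018 ]]
-0.10413652210187962 [0.464086  0.3009415 0.018    ]
-0.09157384310067525
```

Call:
move_arm:
  series: "-0.001 0 -0.035 0 0 -0.004 0;0 0 -0.035 0 0 0 0;0 0 -0.035 0 0 0 0;0 0 -0.035 0 0 0 0;0 0 -0.03 0 0 0 0;0 0 -0.0176 0 0 0 0;0 0 0 0 0 0 0;0 0 0 0 0 0 255;0 0 0 0 0 0 255;0 0 0 0 0 0 255;0 0 0 0 0 0 255;0 0 0 0 0 0 255;0 0 0 0 0 0 255;0 0 0 0 0 0 255;0 0 0 0 0 0 255"
  newtons: 90

```text
time_s: 4.45
eef_pos: [0.4672, 0.2985, 0.0444]
eef_rot: [0.0, -0.672, 0.74, -0.0]
ft_force: [-1.6, 1.0, 5.4]
finger_gap: 0.221
grasp_force: 87.7
```

Call:
move_arm:
  series: "0 0 0.005 0 0 0 255;0 0 0.015 0 0 0 255;0 0 0.02 0 0 0 255;0 0 0.02 0 0 0 255;0.0007 -0.02 0 0 0 0.018 255;0.0007 -0.034 0 0 0 0.018 255;0.0007 -0.034 0 0 0 0.018 255;0.0007 -0.034 0 0 0 0.018 255;0.0007 -0.034 0 0 0 0.018 255;0.0006 -0.034 0 0 0 0.018 255;0.0006 -0.034 0 0 0 0.018 255;0.0006 -0.034 0 0 0 0.018 255;0.0006 -0.034 0 0 0 0.018 255;0.0006 -0.034 0 0 0 0.018 255;0.0006 -0.0255 0 0 0 0.018 255;0 -0.012 0 0 0 0.018 255;0 0 0 0 0 0 255;0 0 0 0 0 0 255"

```text
time_s: 6.25
eef_pos: [0.4737, -0.0654, 0.1035]
eef_rot: [0.0, 0.747, -0.664, -0.0]
ft_force: [-0.7, -0.2, -2.4]
finger_gap: 0.222
grasp_force: 88.1
```

Run:
```python
from h import *
s=telemetry.read_state(); print(s["joints"].round(3),s["eef_pos"],s["ft_force"],s["time_s"],s["wrist_torque"])
r=rot(s["eef_rot"]);print(r.as_matrix().round(3))
a=grab_frame("wrist");t=grab_frame("top")
cv2.imwrite("pics/w2.png",a[:,:,::-1]);cv2.imwrite("pics/t2.png",t[:,:,::-1])
np.save("s2.npy",np.r_[s["eef_pos"],s["eef_rot"]])
o=np.zeros((384,800,3),np.uint8);o[:,:512]=a;o[:320,512:]=cv2.resize(t[110:270,195:339],None,fx=2,fy=2)
cv2.imwrite("pics/c2.png",np.clip(o[:,:,::-1]*1.5,0,255))
```

```text
[ 0.275  0.165 -0.584 -0.    -0.823 -0.157] [ 0.47369138 -0.06539926  0.10354399] [-0.73187897 -0.17885088 -2.38166965] 6.25 [-0.02256964  0.00539478 -0.0099403 ]
[[ 0.117 -0.993 -0.001]
 [-0.993 -0.117  0.   ]
 [-0.     0.001 -1.   ]][ WARN:0@2.016] global loadsave.cpp:1063 imwrite_ Unsupported depth image for selected encoder is fallbacked to CV_8U.
```

View pics/c2.png

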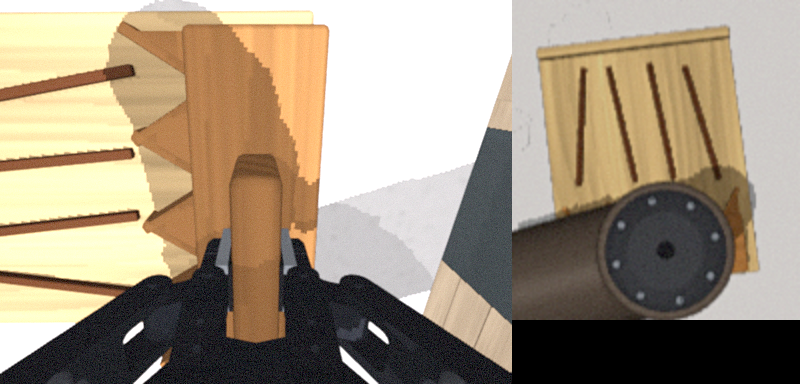

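Run:
```python
from h import *
v=np.load("s2.npy");s=dict(eef_pos=v[:3],eef_rot=v[3:]);c=cam("wrist",s)
im=cv2.imread("pics/w2.png");t2=cv2.imread("pics/t2.png")
# board right edge and near edge by gradient
g=cv2.cvtColor(im,cv2.COLOR_BGR2HSV)[:,:,1].astype(int)
pts=[]
for u in range(10,300,10):
    col=g[0:30,u]; k=np.argmax(np.abs(np.diff(col))); pts.append((u,k+.5))
print(pts)
for z in(.012,.0165,.021):
    w=np.array([ray(c,*p,z) for p in pts]);l=cv2.fitLine(w[:,:2].astype(np.float32),cv2.DIST_HUBER,0,.001,.001).ravel();l=l if l[0]>0 else np.r_[-l[:2],l[2:]]
    yaw=np.arctan2(l[1],l[0]); n=np.array([-l[1],l[0]])
    print(z,"yaw",yaw,"tcp lateral from midline",(v[:2]-l[2:])@n-.13)
    k=ray(c,312.5,12,z)
    print(" corner along: tcp x in board",(v[:2]-k[:2])@l[:2]-.165)
for u in((132,70),(132,153),(137,215),(128,291)):
    w=ray(c,*u,.0245);print("stick near end rel tcp", R.from_euler('z',-.123).apply(w-v[:3]).round(4))
zr=v[2]-.0444+.018
for u in((119,23),(134,137),(146,226)): print("nose rel tcp",R.from_euler('z',-.123).apply(ray(c,*u,zr)-v[:3]).round(4))
m=rot(v[3:]).as_matrix();print("tool yaw",np.arctan2(-m[1,1],-m[0,1]))
```

```text
[(10, np.float64(11.5)), (20, np.float64(11.5)), (30, np.float64(11.5)), (40, np.float64(11.5)), (50, np.float64(11.5)), (60, np.float64(11.5)), (70, np.float64(11.5)), (80, np.float64(11.5)), (90, np.float64(11.5)), (100, np.float64(11.5)), (110, np.float64(11.5)), (120, np.float64(11.5)), (130, np.float64(11.5)), (140, np.float64(11.5)), (150, np.float64(10.5)), (160, np.float64(10.5)), (170, np.float64(10.5)), (180, np.float64(10.5)), (190, np.float64(10.5)), (200, np.float64(10.5)), (210, np.float64(10.5)), (220, np.float64(10.5)), (230, np.float64(10.5)), (240, np.float64(10.5)), (250, np.float64(10.5)), (260, np.float64(10.5)), (270, np.float64(10.5)), (280, np.float64(10.5)), (290, np.float64(10.5))]
0.012 yaw 0.121740066 tcp lateral from midline -0.0027942122377364875
 corner along: tcp x in board -0.12659145632668845
0.0165 yaw 0.12174032 tcp lateral from midline -0.003761046477342378
 corner along: tcp x in board -0.127349749047898
0.021 yaw 0.12174006 tcp lateral from midline -0.004727903626784685
 corner along: tcp x in board -0.12810810342487794
stick near end rel tcp [ 0.0842 -0.0891 -0.079 ]
stick near end rel tcp [ 0.0916 -0.032  -0.079 ]
stick near end rel tcp [ 0.094   0.0173 -0.079 ]
stick near end rel tcp [ 0.1103  0.0874 -0.079 ]
nose rel tcp [ 0.0681 -0.1081 -0.0264]
nose rel tcp [ 0.0678 -0.0516 -0.0264]
nose rel tcp [ 0.0673  0.0022 -0.0264]
tool yaw 0.11772835609694897
```

Call:
move_arm:
  series: "0 0 -0.01 0 0 0.0045 255;0 0 -0.015 0 0 0 255;0 0 -0.01 0 0 0 255;0 0 0 0 0 0 255;0 0 0 0 0 0 255"

```text
time_s: 6.85
eef_pos: [0.474, -0.0652, 0.0685]
eef_rot: [0.0, 0.75, -0.662, -0.0]
ft_force: [0.2, -0.2, -2.6]
finger_gap: 0.223
grasp_force: 88.1
```

Call:
move_arm:
  series: "0 0 -0.001 0 0 0 255;0 0 -0.001 0 0 0 255;0 0 0 0 0 0 255"

```text
time_s: 7.15
eef_pos: [0.4742, -0.0653, 0.0669]
eef_rot: [-0.0, 0.749, -0.662, 0.0]
ft_force: [0.1, 0.2, -2.9]
finger_gap: 0.224
grasp_force: 88.1
```

Call:
move_arm:
  series: "0 0 -0.001 0 0 0 255;0 0 0 0 0 0 255"

```text
time_s: 7.35
eef_pos: [0.474, -0.0654, 0.0657]
eef_rot: [-0.0, 0.749, -0.662, 0.0]
ft_force: [-0.2, 0.1, -2.1]
finger_gap: 0.224
grasp_force: 88.1
```

Call:
move_arm:
  series: "0 0 -0.0005 0 0 0 255;0 0 0 0 0 0 255"

```text
time_s: 7.55
eef_pos: [0.474, -0.0654, 0.0652]
eef_rot: [0.0, 0.749, -0.662, -0.0]
ft_force: [-0.4, 0.4, -2.9]
finger_gap: 0.227
grasp_force: 88.1
```

Call:
move_arm:
  series: "0 0 -0.001 0 0 0 255;0 0 0 0 0 0 255"

```text
time_s: 7.75
eef_pos: [0.4739, -0.0654, 0.0641]
eef_rot: [0.0, 0.749, -0.662, -0.0]
ft_force: [0.1, 0.1, -2.5]
finger_gap: 0.226
grasp_force: 88.1
```

Call:
move_arm:
  series: "0 0 -0.001 0 0 0 255;0 0 0 0 0 0 255"

```text
time_s: 7.95
eef_pos: [0.4739, -0.0653, 0.0631]
eef_rot: [0.0, 0.749, -0.662, -0.0]
ft_force: [0.6, -0.3, -2.3]
finger_gap: 0.224
grasp_force: 88.1
```

Call:
move_arm:
  series: "0 0 -0.001 0 0 0 255;0 0 0 0 0 0 255"

```text
time_s: 8.15
eef_pos: [0.474, -0.0653, 0.0621]
eef_rot: [0.0, 0.749, -0.662, -0.0]
ft_force: [-0.4, -0.2, -3.1]
finger_gap: 0.224
grasp_force: 88.1
```

Call:
move_arm:
  series: "0 0 -0.001 0 0 0 255;0 0 0 0 0 0 255"

```text
time_s: 8.35
eef_pos: [0.474, -0.0653, 0.0611]
eef_rot: [0.0, 0.749, -0.662, -0.0]
ft_force: [0.5, -0.5, -3.0]
finger_gap: 0.223
grasp_force: 88.1
```

Call:
move_arm:
  series: "0 0 -0.001 0 0 0 255;0 0 0 0 0 0 255"

```text
time_s: 8.55
eef_pos: [0.474, -0.0653, 0.0601]
eef_rot: [0.0, 0.749, -0.662, -0.0]
ft_force: [0.8, 0.2, -3.0]
finger_gap: 0.225
grasp_force: 88.1
```

Call:
move_arm:
  series: "0 0 -0.001 0 0 0 255;0 0 0 0 0 0 255"

```text
time_s: 8.75
eef_pos: [0.474, -0.0653, 0.0591]
eef_rot: [0.0, 0.749, -0.662, -0.0]
ft_force: [0.5, 0.5, -3.3]
finger_gap: 0.219
grasp_force: 88.1
```

Call:
move_arm:
  series: "0 0 -0.001 0 0 0 255;0 0 0 0 0 0 255"

```text
time_s: 8.95
eef_pos: [0.474, -0.0654, 0.0581]
eef_rot: [0.0, 0.749, -0.662, -0.0]
ft_force: [0.4, -0.5, -2.8]
finger_gap: 0.221
grasp_force: 88.1
```

Call:
move_arm:
  series: "0 0 -0.001 0 0 0 255;0 0 0 0 0 0 255"

```text
time_s: 9.15
eef_pos: [0.4741, -0.0653, 0.0575]
eef_rot: [-0.0, 0.75, -0.662, 0.0]
ft_force: [-2.6, 2.3, 4.5]
finger_gap: 0.227
grasp_force: 89.0
```

Call:
move_arm:
  series: "0 0 -0.0003 0 0 0 255;0 0 0 0 0 0 255"

```text
time_s: 9.35
eef_pos: [0.4742, -0.0653, 0.0573]
eef_rot: [-0.0, 0.75, -0.662, 0.0]
ft_force: [-2.5, 1.1, 6.7]
finger_gap: 0.222
grasp_force: 89.2
```

Call:
move_arm:
  series: "0 0 -0.0006 0 0 0 255;0 0 0 0 0 0 255;0 0 0 0 0 0 255"

```text
time_s: 9.65
eef_pos: [0.4742, -0.0653, 0.057]
eef_rot: [-0.0, 0.75, -0.662, 0.0]
ft_force: [-3.6, 1.2, 9.4]
finger_gap: 0.221
grasp_force: 89.8
```

Call:
move_arm:
  series: "0 0 -0.0003 0 0 0 255;0.00298 0.00037 0 0 0 0 255;0.00298 0.00037 0 0 0 0 255;0.00397 0.00049 0 0 0 0 255"

```text
time_s: 10.05
eef_pos: [0.4813, -0.065, 0.0564]
eef_rot: [0.002, 0.749, -0.662, -0.001]
ft_force: [-13.1, -0.7, 17.4]
finger_gap: 0.225
grasp_force: 91.0
```

Call:
move_arm:
  series: "0 0 0.0006 0 0 0 255;0 0 0 0 0 0 255"

```text
time_s: 10.25
eef_pos: [0.4823, -0.0649, 0.0569]
eef_rot: [0.001, 0.749, -0.662, -0.001]
ft_force: [-9.6, -1.6, 10.7]
finger_gap: 0.221
grasp_force: 90.1
```

Call:
move_arm:
  series: "0.00298 0.00037 0 0 0 0 255;0.00298 0.00037 0 0 0 0 255;0.00298 0.00037 0 0 0 0 255"

```text
time_s: 10.55
eef_pos: [0.4911, -0.0637, 0.0569]
eef_rot: [0.001, 0.749, -0.662, -0.001]
ft_force: [-9.6, -0.7, 11.2]
finger_gap: 0.223
grasp_force: 90.1
```

Call:
move_arm:
  series: "0.00298 0.00037 0 0 0 0 255;0.00298 0.00037 0 0 0 0 255;0.00298 0.00037 0 0 0 0 255;0.00298 0.00037 0 0 0 0 255;0.00298 0.00037 0 0 0 0 255"

```text
time_s: 11.05
eef_pos: [0.506, -0.0619, 0.0569]
eef_rot: [0.001, 0.749, -0.662, -0.001]
ft_force: [-9.3, -0.8, 9.9]
finger_gap: 0.227
grasp_force: 90.1
```

Call:
move_arm:
  series: "0.00298 0.00037 -0.0001 0 0 0 255;0.00298 0.00037 0 0 0 0 255;0.00298 0.00037 0 0 0 0 255;0.00298 0.00037 0 0 0 0 255;0.00298 0.00037 0 0 0 0 255;0.00298 0.00037 0 0 0 0 255"

```text
time_s: 11.65
eef_pos: [0.5237, -0.0597, 0.0568]
eef_rot: [0.001, 0.749, -0.662, -0.001]
ft_force: [-9.9, -1.5, 11.5]
finger_gap: 0.226
grasp_force: 90.1
```

Call:
move_arm:
  series: "0.00298 0.00037 0 0 0 0 255;0.00298 0.00037 0 0 0 0 255;0.00298 0.00037 0 0 0 0 255;0.00298 0.00037 0 0 0 0 255;0.00298 0.00037 0 0 0 0 255;0.00298 0.00037 0 0 0 0 255;0.00298 0.00037 0 0 0 0 255"

```text
time_s: 12.35
eef_pos: [0.5448, -0.057, 0.0569]
eef_rot: [0.001, 0.749, -0.662, -0.001]
ft_force: [-8.5, -0.8, 11.6]
finger_gap: 0.224
grasp_force: 90.1
```

Run:
```python
from h import *
s=telemetry.read_state();np.save("s3.npy",np.r_[s["eef_pos"],s["eef_rot"]])
a=grab_frame("wrist");t=grab_frame("top")
o=np.zeros((384,800,3),np.uint8);o[:,:512]=a;o[:320,512:]=cv2.resize(t[110:270,195:339],None,fx=2,fy=2)
cv2.imwrite("pics/c3.png",np.clip(o[:,:,::-1]*1.5,0,255).astype(np.uint8))
```

```text
(no output)
```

View pics/c3.png

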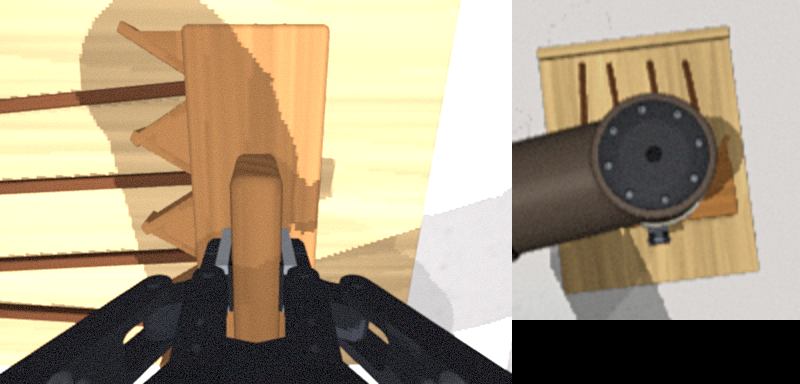

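One stick sits in each of the four gaps, so I'll carry on with the stroke.

Call:
move_arm:
  series: "0.00298 0.00037 0 0 0 0 255;0.00298 0.00037 0 0 0 0 255;0.00298 0.00037 0 0 0 0 255;0.00298 0.00037 0 0 0 0 255;0.00298 0.00037 0 0 0 0 255;0.00298 0.00037 0 0 0 0 255;0.00298 0.00037 0 0 0 0 255;0.00298 0.00037 0 0 0 0 255"

```text
time_s: 13.25
eef_pos: [0.5688, -0.054, 0.0569]
eef_rot: [0.001, 0.749, -0.662, -0.001]
ft_force: [-8.7, -1.4, 11.6]
finger_gap: 0.222
grasp_force: 90.0
```

Call:
move_arm:
  series: "0.00298 0.00037 0 0 0 0 255;0.00298 0.00037 0 0 0 0 255;0.00298 0.00037 0 0 0 0 255;0.00298 0.00037 0 0 0 0 255;0.00298 0.00037 0 0 0 0 255;0.00298 0.00037 0 0 0 0 255"

```text
time_s: 13.85
eef_pos: [0.5867, -0.0518, 0.057]
eef_rot: [0.001, 0.749, -0.662, -0.001]
ft_force: [-8.3, -0.8, 10.4]
finger_gap: 0.224
grasp_force: 90.0
```

Call:
move_arm:
  series: "0.00199 0.00024 -0.0001 0 0 0 255;0.00199 0.00024 0 0 0 0 255;0.00199 0.00024 0 0 0 0 255;0.00199 0.00024 0 0 0 0 255;0.00199 0.00024 0 0 0 0 255"

```text
time_s: 14.35
eef_pos: [0.5965, -0.0507, 0.0569]
eef_rot: [0.001, 0.749, -0.662, -0.001]
ft_force: [-9.0, -0.7, 10.2]
finger_gap: 0.223
grasp_force: 90.0
```

Call:
move_arm:
  series: "0.0015 0.00018 0 0 0 0 255;0.0015 0.00018 0 0 0 0 255;0.0015 0.00018 0 0 0 0 255;0.0015 0.00018 0 0 0 0 255"

```text
time_s: 14.75
eef_pos: [0.6025, -0.05, 0.0569]
eef_rot: [0.001, 0.749, -0.662, -0.001]
ft_force: [-9.0, -1.5, 11.0]
finger_gap: 0.223
grasp_force: 90.0
```

Call:
move_arm:
  series: "0.001 0.00012 0 0 0 0 255;0.001 0.00012 0 0 0 0 255;0.001 0.00012 0 0 0 0 255"

```text
time_s: 15.05
eef_pos: [0.6054, -0.0496, 0.0569]
eef_rot: [0.001, 0.749, -0.662, -0.001]
ft_force: [-9.3, -2.1, 10.5]
finger_gap: 0.224
grasp_force: 90.0
```

Call:
move_arm:
  series: "0.001 0.00012 0 0 0 0 255;0.001 0.00012 0 0 0 0 255"

```text
time_s: 15.25
eef_pos: [0.6075, -0.0494, 0.057]
eef_rot: [0.001, 0.749, -0.662, -0.001]
ft_force: [-8.8, -1.6, 11.6]
finger_gap: 0.223
grasp_force: 90.0
```

Call:
move_arm:
  series: "0.001 0.00012 0 0 0 0 255;0.001 0.00012 0 0 0 0 255"

```text
time_s: 15.45
eef_pos: [0.6095, -0.0491, 0.057]
eef_rot: [0.001, 0.749, -0.662, -0.001]
ft_force: [-9.2, -0.8, 11.0]
finger_gap: 0.222
grasp_force: 90.0
```

Call:
move_arm:
  series: "0.001 0.00012 0 0 0 0 255;0.001 0.00012 0 0 0 0 255"

```text
time_s: 15.65
eef_pos: [0.6109, -0.049, 0.0568]
eef_rot: [0.002, 0.749, -0.662, -0.001]
ft_force: [-12.7, -0.6, 12.6]
finger_gap: 0.224
grasp_force: 90.2
```

Call:
move_arm:
  series: "0.0005 0.00006 0.0001 0 0 0 255;0.0005 0.00006 0.0001 0 0 0 255;0 0 0 0 0 0 255"

```text
time_s: 15.95
eef_pos: [0.611, -0.049, 0.0568]
eef_rot: [0.002, 0.749, -0.662, -0.002]
ft_force: [-12.5, -1.0, 13.2]
finger_gap: 0.225
grasp_force: 90.4
```

Call:
move_arm:
  series: "0.0005 0.00006 0.0002 0 0 0 255;0.0005 0.00006 0.0001 0 0 0 255;0 0 0 0 0 0 255"

```text
time_s: 16.25
eef_pos: [0.6112, -0.0489, 0.0569]
eef_rot: [0.003, 0.749, -0.662, -0.002]
ft_force: [-14.9, -1.2, 13.9]
finger_gap: 0.221
grasp_force: 90.5
```

Call:
move_arm:
  series: "0.0005 0.00006 0.0003 0 0 0 255;0.0005 0.00006 0.0002 0 0 0 255;0.0005 0.00006 0.0002 0 0 0 255;0.0005 0.00006 0.0001 0 0 0 255;0 0 0 0 0 0 255"

```text
time_s: 16.75
eef_pos: [0.6114, -0.0489, 0.0571]
eef_rot: [0.004, 0.749, -0.662, -0.003]
ft_force: [-18.7, -0.2, 14.7]
finger_gap: 0.225
grasp_force: 90.6
```

Run:
```python
from h import *
s=telemetry.read_state();np.save("s4.npy",np.r_[s["eef_pos"],s["eef_rot"]]);print(s["wrist_torque"],s["ft_force"])
a=grab_frame("wrist");t=grab_frame("top");print(telemetry.read_state()["ft_force"])
cv2.imwrite("pics/t4.png",t[:,:,::-1])
o=np.zeros((484,800,3),np.uint8);o[:384,:512]=a;o[:240,512:]=cv2.resize(t[125:205,200:296],None,fx=3,fy=3,interpolation=cv2.INTER_CUBIC)
cv2.imwrite("pics/c4.png",np.clip(o[:,:,::-1]*1.5,0,255).astype(np.uint8))
```

```text
[0.03036736 6.54776289 0.00929866] [-18.70027363  -0.20012269  14.73148858]
[-1.80422682e+01  5.21592340e-03  1.52173958e+01]
```

View pics/c4.png

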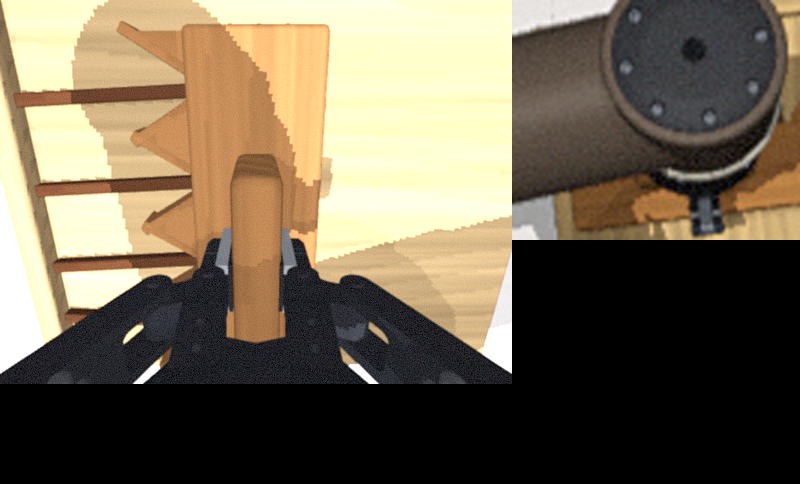

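Call:
move_arm:
  series: "0 0 0.0004 0 0 0 255;0.0005 0.00006 0.0002 0 0 0 255;0.0005 0.00006 0.0002 0 0 0 255;0.0005 0.00006 0.0002 0 0 0 255;0 0 0 0 0 0 255"

```text
time_s: 17.35
eef_pos: [0.6117, -0.0489, 0.0575]
eef_rot: [0.005, 0.749, -0.663, -0.004]
ft_force: [-20.5, -0.1, 13.8]
finger_gap: 0.221
grasp_force: 90.4
```

Run:
```python
from h import *
v=np.load("s4.npy");s=dict(eef_pos=v[:3],eef_rot=v[3:]);c=cam("wrist",s)
zt=.0127
for u in((15,95),(37,186),(54,260),(66,310)):
    w=ray(c,*u,zt+.008);print("end rel tcp",R.from_euler('z',-.122).apply(w-v[:3]).round(4))
for u in((185,85),(190,177),(195,253)):
    w=ray(c,*u,zt+.008);print("seen near",R.from_euler('z',-.122).apply(w-v[:3]).round(4))
```

```text
end rel tcp [ 0.1345 -0.0733 -0.0364]
end rel tcp [ 0.1338 -0.0201 -0.0364]
end rel tcp [ 0.1336  0.0312 -0.0364]
end rel tcp [ 0.1332  0.0709 -0.0364]
seen near [ 0.0398 -0.0786 -0.0364]
seen near [ 0.0405 -0.0255 -0.0364]
seen near [ 0.0405  0.0265 -0.0364]
```

Call:
move_arm:
  series: "-0.001 -0.00012 0 0 0 0 255;-0.001 -0.00012 0 0 0 0 255;-0.001 -0.00012 0 0 0 0 255;-0.001 -0.00012 0 0 0 0 255;0 0 0 0 0 0 255"

```text
time_s: 17.85
eef_pos: [0.6113, -0.0489, 0.0579]
eef_rot: [0.002, 0.749, -0.662, -0.002]
ft_force: [-9.0, -1.8, 4.6]
finger_gap: 0.219
grasp_force: 89.2
```

Call:
move_arm:
  series: "-0.001 -0.00012 0 0 0 0 255;-0.001 -0.00012 0 0 0 0 255;-0.0005 -0.00006 0 0 0 0 255;0 0 0 0 0 0 255"

```text
time_s: 18.25
eef_pos: [0.6111, -0.0485, 0.058]
eef_rot: [0.001, 0.749, -0.662, -0.001]
ft_force: [-3.7, -0.7, -3.4]
finger_gap: 0.22
grasp_force: 88.4
```

Call:
move_arm:
  series: "-0.0006 -0.00007 0 0 0 0 255;0 0 0 0 0 0 255;0 0 0.001 0 0 0 255;0 0 0.001 0 0 0 255;0 0 0.002 0 0 0 255;0 0 0.003 0 0 0 255;0 0 0.004 0 0 0 255;0 0 0.005 0 0 0 255;0 0 0.007 0 0 0 255;0 0 0.01 0 0 0 255;0 0 0.015 0 0 0 255;0 0 0.015 0 0 0 255;0 0 0 0 0 0 255"

```text
time_s: 19.55
eef_pos: [0.6149, -0.0478, 0.1255]
eef_rot: [-0.003, 0.75, -0.662, 0.003]
ft_force: [0.5, 0.8, -2.4]
finger_gap: 0.221
grasp_force: 88.6
```

Run:
```python
from h import *
a=grab_frame("wrist");cv2.imwrite("pics/w5.png",np.clip(a[:,:,::-1]*1.5,0,255).astype(np.uint8))
```

```text
(no output)
```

View pics/w5.png

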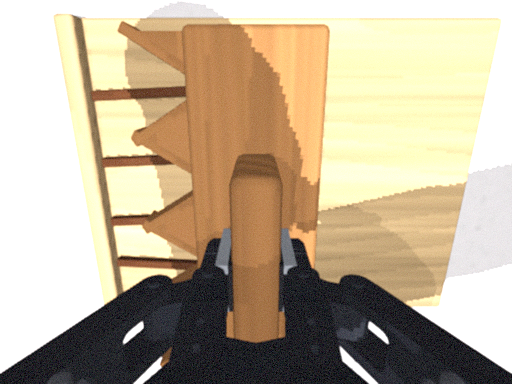

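Call:
move_arm:
  series: "-0.02 0 0 0 0 0 255;-0.032 0 0 0 0 0 255;-0.032 0 0 0 0 0 255;-0.032 0 0 0 0 0 255;-0.025 0 0 0 0 0 255;-0.006 0.02 0 0 0 -0.022 255;0 0.034 0 0 0 -0.022 255;0 0.034 0 0 0 -0.022 255;0 0.034 0 0 0 -0.022 255;0 0.034 0 0 0 -0.022 255;0 0.034 0 0 0 -0.022 255;0 0.034 0 0 0 -0.022 255;0 0.034 0 0 0 -0.022 255;0 0.034 0 0 0 -0.022 255;0 0.034 0 0 0 -0.019 255;0 0.02 0 0 0 0 255;0 0 0 0 0 0 255"

```text
time_s: 21.3
eef_pos: [0.4649, 0.3003, 0.1213]
eef_rot: [0.001, -0.674, 0.738, 0.0]
ft_force: [-0.3, 0.2, -2.1]
finger_gap: 0.218
grasp_force: 88.8
```

Call:
move_arm:
  series: "0 0 -0.015 0 0 0 255;0 0 -0.02 0 0 0 255;0 0 -0.02 0 0 0 255;0 0 -0.015 0 0 0 255;0 0 -0.006 0 0 0 255;0 0 0 0 0 0 255"

```text
time_s: 21.9
eef_pos: [0.4642, 0.2966, 0.0453]
eef_rot: [-0.001, -0.673, 0.739, -0.0]
ft_force: [0.4, -0.4, -2.2]
finger_gap: 0.224
grasp_force: 88.8
```

Call:
move_arm:
  series: "0 0 -0.0006 0 0 0 255;0 0 -0.0004 0 0 0 255;0 0 0 0 0 0 255"

```text
time_s: 22.2
eef_pos: [0.4649, 0.2979, 0.0451]
eef_rot: [0.001, -0.673, 0.739, 0.0]
ft_force: [-0.7, 0.2, -3.0]
finger_gap: 0.224
grasp_force: 88.8
```

Call:
move_arm:
  series: "0 0 -0.0007 0 0 0 255;0 0 0 0 0 0 255;0 0 0 0 0 0 255"

```text
time_s: 22.5
eef_pos: [0.4649, 0.2979, 0.0446]
eef_rot: [0.0, -0.673, 0.739, -0.0]
ft_force: [-0.8, 0.0, 4.6]
finger_gap: 0.223
grasp_force: 89.8
```

Down on the worktop. I'll open the gripper, then rise straight up.

Call:
move_arm:
  series: "0 0 0 0 0 0 200;0 0 0 0 0 0 100;0 0 0 0 0 0 0;0 0 0 0 0 0 0;0 0 0 0 0 0 0;0 0 0 0 0 0 0;0 0 0.01 0 0 0 0;0 0 0.02 0 0 0 0;0 0 0.03 0 0 0 0;0 0 0.04 0 0 0 0;0 0 0.04 0 0 0 0;0 0 0.04 0 0 0 0;0 0 0 0 0 0 0;0 0 0 0 0 0 0"

```text
time_s: 23.9
eef_pos: [0.4648, 0.298, 0.2258]
eef_rot: [0.002, -0.673, 0.739, 0.0]
ft_force: [-0.4, -0.3, -0.0]
finger_gap: 0.999
grasp_force: 0.0
```

Run:
```python
from h import *
t=grab_frame("top");a=grab_frame("wrist")
o=np.zeros((600,800,3),np.uint8);o[:300,:800]=cv2.resize(t[120:270,70:470],None,fx=2,fy=2,interpolation=cv2.INTER_CUBIC);o[300:,:400]=cv2.resize(a,(400,300))
cv2.imwrite("pics/c6.png",np.clip(o[:,:,::-1]*1.5,0,255).astype(np.uint8))
print(telemetry.read_state()["ft_force"])
```

```text
[ 0.28393302 -0.70608973 -0.34789306]
```

View pics/c6.png

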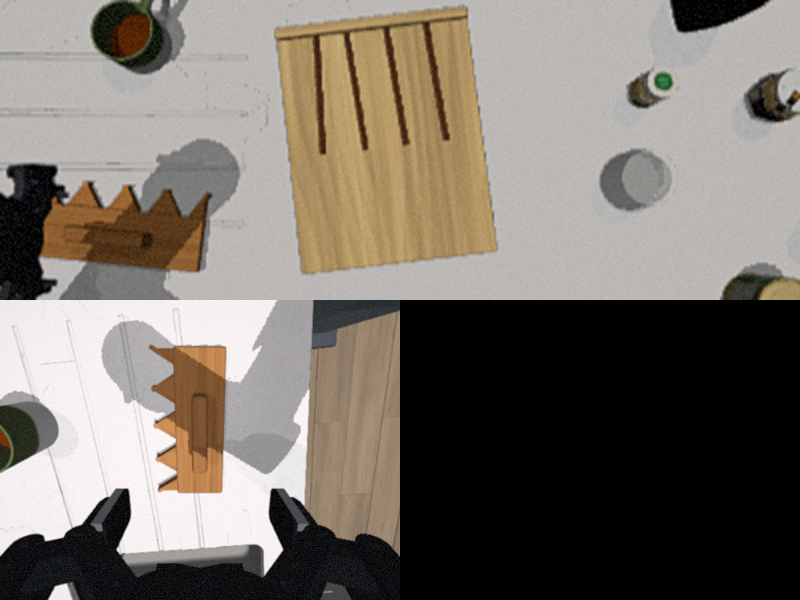

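The four sticks lie in rows against the lip and the rake stands on the worktop. I'll measure the stick angles and end gaps exactly before handing in.

Run:
```python
from h import *
ims=[grab_frame("top") for _ in range(8)];t=np.mean(ims,0)
c=cam("top");zt=.0127
g=t[:,:,0]
sub=g[115:265,200:325]
# sticks: dark pixels within board
m=((t.max(2)<75)&(t[:,:,0]>t[:,:,2]*1.3)).astype(np.uint8)
m[:137]=0;m[200:]=0;m[:,:212]=0;m[:,305:]=0
n,lab,st,ce=cv2.connectedComponentsWithStats(m)
b=np.array([.5977,-.0497]);yaw=.1225
R_=R.from_euler('z',-yaw)
for i in range(1,n):
    if st[i,4]<40: continue
    vs,us=np.nonzero(lab==i);w=np.array([ray(c,u,v,zt+.008) for u,v in zip(us,vs)])
    wt=150-t[vs,us].max(1)
    l=R_.apply(w-[b[0],b[1],0])
    ctr=np.average(l,axis=0,weights=wt);k=np.polyfit(l[:,0],l[:,1],1)
    print(st[i],ctr[:2].round(4),"ang",k[0].round(4),"x",l[:,0].min().round(4),l[:,0].max().round(4))
# board side edges via saturation
hsv=cv2.cvtColor(t.astype(np.uint8),cv2.COLOR_RGB2HSV)[:,:,1].astype(int)
for side,(lo,hi) in dict(L=(195,240),Rr=(290,330)).items():
    P=[]
    for v in range(145,240,2):
        d=np.diff(hsv[v,lo:hi]);k=np.argmax(d) if side=="L" else np.argmin(d);P.append(ray(c,lo+k+.5,v,zt))
    P=np.array(P);k=np.polyfit(P[:,0],P[:,1],1);r=P[:,1]-np.polyval(k,P[:,0]);q=np.abs(r)<.004;k=np.polyfit(P[q,0],P[q,1],1);print(side,"edge yaw",np.arctan(k[0]),q.mean())
```

```text
[212 137  21  60 218] [0.0764 0.0815] ang -0.0006 x -0.0102 0.1508
[242 137  12  58 176] [0.0661 0.0315] ang 0.0509 x -0.0114 0.1448
[262 137  13  56 183] [ 0.0636 -0.0222] ang 0.0508 x -0.012 0.1384
[282 137  13  53 190] [ 0.0603 -0.0758] ang 0.0514 x -0.0109 0.1321
L edge yaw 0.1252252191604505 1.0
Rr edge yaw 0.12402011613031799 0.9791666666666666
```

Stick angles are about 0.05 rad. I'll take one close look at the ends and the fourth stick.

Call:
move_arm:
  series: "0.01 -0.03 0 0 0 0.02 0;0.02 -0.035 0 0 0 0.02 0;0.02 -0.035 0 0 0 0.02 0;0.02 -0.035 0 0 0 0.02 0;0.02 -0.035 0 0 0 0.02 0;0.02 -0.035 0 0 0 0.02 0;0.02 -0.035 0 0 0 0.02 0;0.02 -0.035 0 0 0 0.02 0;0.01 -0.035 0 0 0 0.02 0;0 -0.03 0 0 0 0.02 0;0 0 0 0 0 0.017 0;0 0 0 0 0 0 0;0 0 0 0 0 0 0"

```text
time_s: 25.7
eef_pos: [0.6246, -0.0419, 0.2239]
eef_rot: [-0.0, 0.749, -0.662, -0.0]
ft_force: [-0.4, 0.7, 0.9]
finger_gap: 1.004
grasp_force: 0.0
```

Run:
```python
from h import *
s=telemetry.read_state();np.save("s6.npy",np.r_[s["eef_pos"],s["eef_rot"]]);print(s["eef_pos"])
a=grab_frame("wrist");cv2.imwrite("pics/w6.png",a[:,:,::-1])
o=cv2.resize(a[:330],(800,516),interpolation=cv2.INTER_CUBIC)
cv2.imwrite("pics/w6b.png",np.clip(o[:,:,::-1]*1.5,0,255).astype(np.uint8))
```

```text
[ 0.62460129 -0.04189903  0.22390801]
```

View pics/w6b.png

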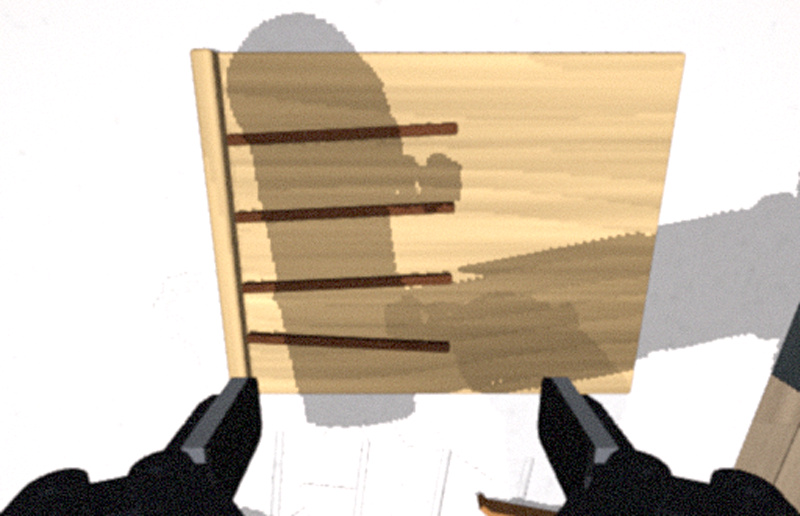

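Run:
```python
from h import *
v=np.load("s6.npy");c=cam("wrist",dict(eef_pos=v[:3],eef_rot=v[3:]))
k=512/800;f=lambda u,v_,z:ray(c,(u+.5)*k-.5,(v_+.5)*k-.5,z)[:2]
e=f(682,53,.0127)-f(240,53,.0127);yaw=np.arctan2(-e[1],-e[0]);print("edge",yaw)
lip=f(684,53,.0127);Rm=np.array([[np.cos(yaw),np.sin(yaw)],[-np.sin(yaw),np.cos(yaw)]])
for n,a,b in((1,(228,137),(457,125)),(2,(236,213),(453,204)),(3,(244,285),(450,275)),(4,(249,334),(448,343))):
    A,B=f(*a,.0207),f(*b,.0207);d=B-A;a1=f(a[0],a[1],.0207)
    print(n,"len",np.linalg.norm(d).round(4),"ang",(np.arctan2(-d[1],-d[0])-yaw).round(4),"board x far",(Rm@(A-lip)-[.165,0]).round(4))
```

```text
edge 0.12311667533563106
1 len 0.1577 ang 0.0495 board x far [0.1442 0.0537]
2 len 0.1566 ang 0.0409 board x far [0.1441 0.1059]
3 len 0.1558 ang 0.05 board x far [0.1437 0.1603]
4 len 0.156 ang -0.0497 board x far [0.1437 0.2004]
```

All angles are about 0.05 rad (limit 0.08) and the ends visibly meet the lip, so I'm handing in.

```bash
python3 -c "
from rig import ctrl
print(ctrl.job_done())"
```

```text
the job is handed in; nothing more can be done
None
```

I handed in the job after about 26 s of the allowed 72 s and got no verdict back: all four sticks lie in separate rows about 0.05 rad off square (limit 0.08), with their ends up against the lip and in line within about 1 mm, pressed home with roughly 11–20 N (estimated), and the rake stands back on its teeth on the worktop; bearing on the board was mostly about 14 N, but jumped to about 20 N at the start of the stroke, near the 22 N limit.

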